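# Put the watch movements on their own stands

## Robot

A 6-joint arm with a two-finger parallel gripper is mounted at the origin on the work surface. World frame = base frame: x ahead of the robot, y to its left, z up, the work surface at z = 0. Lengths are in mm, angles in rad, forces in N, time in s.
With the tool pointing down it reaches from about 350 to 975 mm from the base axis. Payload 7.1 kg.
Tool frame: the origin (TCP) lies at the very end of the fingers, on their centre line; the grasp point (between the pads) lies 19 mm behind it (ctrl.grasp_offset is the distance from the TCP to the grasp point, in mm); z points along the fingers, y is the line along which they close (so a half turn about z gives the same grasp; the last joint's range is limited). The gripper opens to 88 mm and grips with 3 to 60 N. Pads are 20 mm wide; open, the fingers measure 115 mm over their backs; the gripper's body (75 mm by 178 mm) begins 61 mm behind the grasp point.
Start: joints at [-1.126, 0.423, 1.63, -0, 1.089, -0.019], TCP at [279.608, -558.949, 222.675] pointing down, gripper open.
Joint ranges: [-3, 3], [-0.9, 2.11], [0.09, 2.58], [-1.31, 4.45], [0.11, 2.69], [-2.54, 2.54]. Speed limits (rad/s): [2.39, 2.39, 3.01, 3.14, 3.14, 3.14].

## Interface

Orientations are given as a rotation vector (axis times angle).
In Python, from workcell import ctrl, viewer, ticket, models gives the robot as it stands.
- The arm moves only by the tool play_rows, never from a script. Its arguments are lists of equal length, an entry for each row: "dp": the shift along the world's x, y, z in mm, a list of three; "yaw": the turn about the world's z in degrees. In form: {"dp": [[tx, ty, tz], ...], "yaw": [yaw, ...]}. A call has 1 to 8 rows; each row shifts and turns the commanded pose from where the row before left it; what a row does not reach is not made up. A row lasts 1/12 s, in which the tool goes at most 41.7 mm and 7.16 degrees, less where a joint would pass 70% of its speed; a pose out of reach is approached as far as the arm can. A call is refused whole if a number of a shift passes 41.7 or a number of a turn 7.16, either way. A call with a gripper value outside its range is refused whole. "gripper" is the closure, from 0 (fully open) to 1 (shut), set as the call begins (left out, the last holds). The fingers move at their own pace and stop on an object; the grip force is fixed at half the most. Time passes only in rows, so rows that do not move let the fingers close. It gives the time, the measured TCP pose, the force, the opening and the grip force at its end, in the units of the state.
- ctrl.get_obs(): the state, without advancing time (a new reading comes with each control period).
- viewer.get_image(name): name is "side" or "top" or "wrist"; returns a dict with "pixels" (384x512x3 uint8, red, green, blue), "range_z" (384x512 float32, mm along the optical axis (not along the pixel's ray), 0 where there is no reading), "fx", "fy", "cx", "cy" (pixels), "dist_coeffs" ([k1, k2, p1, p2, k3] as OpenCV has them; the pictures are not rectified), "T" (4x4, takes a point from camera to world coordinates); the wrist camera has in their place "hand_eye" (4x4, takes a point from camera to tool coordinates, whose origin is the TCP and whose axes are the flange's). Camera axes: x right, y up, looking along -z (the intrinsics and any distortion apply to the point x, -y, -z); pixel columns grow to the right and rows downward; lengths in mm; the calibration is good to about 2 mm. A picture is of the moment at which its call begins: read the wrist's pose just before it.
- ticket.close_job(): hands the job in; it is judged then, once.
Trained networks look in a picture, given as the dict that the camera call returned (one of the last four; its "shot" number tells which), for a name from the list of things; names that differ only in an ending like _2 or _b are one class to them, and where a whole thing is asked for, a point or a joint stands for the part that bears it (a point fixed in the world has none). Each returns a list of dicts, best first, with "conf" (0 to 1); they miss things now and then, are a little off and sometimes report something else, mostly with a low value. They report only what shows in the picture. A call takes as long as a camera call. They do not tell look-alikes from the thing itself.
- models.look_for(picture, name): "bbox" ([centre column, centre row, width, height] in pixels, round what is visible of it).
- models.landmark_of(picture, name): "location" ([column, row] in pixels: a listed point, or the origin of a listed thing).
The state is a dict: "t": time; "qpos": joint angles; "qvel": joint speeds; "joint_torque": joint torques, N m; "ee_pos": TCP position; "orientation": TCP orientation; "ft_force": force on the tool from outside, world axes, zero at the start; "moment": the same for the moment, N m; "width": finger opening in mm; "grasp_force": force on a finger pad.
Only numpy, scipy, OpenCV 4.12 (cv2) and the standard library are available. Lean on these libraries where they do the work, as an engineer would, in place of code of your own. Each camera call takes 0.05 s, during which the arm holds its last target. There are 200 camera calls.

## Task

The four watch movements have been put on each other's stands: move them one at a time, with the cork disc as the spare spot, until each stands upright and flat on the floor of the stand whose rim has the colour of its dial. Set them down gently, do not drop them. Never tip a movement over or put one down on the bench or mat, and leave the black loupe standing where it is.

Things in the scene. Friction and masses are not known exactly. Their poses are not given: they have to be found in the camera images.
- movement_red: loose watch movement with a red dial, fixed in an upright round steel holder: a plain cylinder 38 mm in diameter and 43 mm tall, about 0.14 kg, foot bevelled 3 mm. The red dial (34 mm across, small sub-dials and a hand) is its top face. Origin: centre of the underside; z up along the cylinder. Grip it across the steel side from above, in any direction. At the start it stands in a stand of another colour
- movement_yellow: loose watch movement with a yellow dial, fixed in an upright round steel holder: a plain cylinder 38 mm in diameter and 43 mm tall, about 0.14 kg, foot bevelled 3 mm. The yellow dial (34 mm across, small sub-dials and a hand) is its top face. Origin: centre of the underside; z up along the cylinder. Grip it across the steel side from above, in any direction. At the start it stands in a stand of another colour
- movement_blue: loose watch movement with a blue dial, fixed in an upright round steel holder: a plain cylinder 38 mm in diameter and 43 mm tall, about 0.14 kg, foot bevelled 3 mm. The blue dial (34 mm across, small sub-dials and a hand) is its top face. Origin: centre of the underside; z up along the cylinder. Grip it across the steel side from above, in any direction. At the start it stands in a stand of another colour
- movement_white: loose watch movement with a white dial, fixed in an upright round steel holder: a plain cylinder 38 mm in diameter and 43 mm tall, about 0.14 kg, foot bevelled 3 mm. The white dial (34 mm across, small sub-dials and a hand) is its top face. Origin: centre of the underside; z up along the cylinder. Grip it across the steel side from above, in any direction. At the start it stands in a stand of another colour
- stand_red: fixed round stand with a red rim, 84 mm in diameter, 14 mm high: a shallow dish with a flat black floor 10 mm above the bench, inside a rim 11 mm wide (inner diameter about 60 mm) that rises 4 mm above that floor. Origin: centre of its underside, on the bench (z = 0); z up. At every start one movement of another colour stands in it
- stand_yellow: fixed round stand with a yellow rim, 84 mm in diameter, 14 mm high: a shallow dish with a flat black floor 10 mm above the bench, inside a rim 11 mm wide (inner diameter about 60 mm) that rises 4 mm above that floor. Origin: centre of its underside, on the bench (z = 0); z up. At every start one movement of another colour stands in it
- stand_blue: fixed round stand with a blue rim, 84 mm in diameter, 14 mm high: a shallow dish with a flat black floor 10 mm above the bench, inside a rim 11 mm wide (inner diameter about 60 mm) that rises 4 mm above that floor. Origin: centre of its underside, on the bench (z = 0); z up. At every start one movement of another colour stands in it
- stand_white: fixed round stand with a white rim, 84 mm in diameter, 14 mm high: a shallow dish with a flat black floor 10 mm above the bench, inside a rim 11 mm wide (inner diameter about 60 mm) that rises 4 mm above that floor. Origin: centre of its underside, on the bench (z = 0); z up. At every start one movement of another colour stands in it
- cork: the spare spot: fixed flat cork disc, 90 mm in diameter, 10 mm thick, without a rim, empty at the start. Origin: centre of its underside, on the bench (z = 0)
- loupe: bystander: black watchmaker's eye loupe, a truncated cone 34 mm wide at the foot and 30 mm tall, loose, standing on its wide end beyond the stands. Origin: centre of its underside
Not all that is in view belongs to the job. What is shaped like the stand_white but green is not meant. Leave any green look-alike of the cork alone.

How it is judged (in metres and radians):
On the way:
1. a movement is parked on the cork disc and let go (((horizontal distance between movement_red and cork below 0.04 m and height (world z) of movement_red below 0.012 m and angle between movement_red's own z axis and vertical below 0.06 rad and contact force between the fingers and movement_red below 0.1 N) or (horizontal distance between movement_yellow and cork below 0.04 m and height (world z) of movement_yellow below 0.012 m and angle between movement_yellow's own z axis and vertical below 0.06 rad and contact force between the fingers and movement_yellow below 0.1 N) or (horizontal distance between movement_blue and cork below 0.04 m and height (world z) of movement_blue below 0.012 m and angle between movement_blue's own z axis and vertical below 0.06 rad and contact force between the fingers and movement_blue below 0.1 N) or (horizontal distance between movement_white and cork below 0.04 m and height (world z) of movement_white below 0.012 m and angle between movement_white's own z axis and vertical below 0.06 rad and contact force between the fingers and movement_white below 0.1 N))), for 0.2 s.
At the end, for the whole second after the job is handed in: Each of the four movements stands released and at rest in the stand of its own colour: within 12 mm of its centre (that is, anywhere inside the rim), underside on the dish floor (8.5 to 12 mm above the bench), tilted less than 0.06 rad (horizontal distance between movement_red and stand_red below 0.012 m and height (world z) of movement_red between 0.0085 and 0.012 m and angle between each of movement_red, movement_yellow, movement_blue, movement_white's own z axis and vertical below 0.06 rad and linear speed of each of movement_red, movement_yellow, movement_blue, movement_white below 0.02 m/s and horizontal distance between movement_yellow and stand_yellow below 0.012 m and height (world z) of movement_yellow between 0.0085 and 0.012 m and horizontal distance between movement_blue and stand_blue below 0.012 m and height (world z) of movement_blue between 0.0085 and 0.012 m and horizontal distance between movement_white and stand_white below 0.012 m and height (world z) of movement_white between 0.0085 and 0.012 m); the robot touches nothing.
It fails at once if a movement is put down on the bench or mat (its underside below 5 mm) (height (world z) of any of movement_red, movement_yellow, movement_blue, movement_white below 0.005 m).
It fails at once if a movement is tipped by more than 1 rad (angle between any of movement_red, movement_yellow, movement_blue, movement_white's own z axis and vertical above 1 rad).
It fails at once if a movement is dropped (faster than 0.5 m/s with its underside lower than 30 mm) ((height (world z) of movement_red below 0.03 m and linear speed of movement_red above 0.5 m/s) or (height (world z) of movement_yellow below 0.03 m and linear speed of movement_yellow above 0.5 m/s) or (height (world z) of movement_blue below 0.03 m and linear speed of movement_blue above 0.5 m/s) or (height (world z) of movement_white below 0.03 m and linear speed of movement_white above 0.5 m/s)).
It fails at once if the loupe is shifted by more than 15 mm or tipped over (distance of loupe from where it was at the start of the episode above 0.015 m or angle between loupe's own z axis and vertical above 0.5 rad).
It also fails if it takes over 122 s, if anything falls off the work surface, if the arm or the gripper's body presses on something with over 40 N, if the wrist force passes 120 N, or if a joint passes its speed limit or range.

## Working session

There is one attempt and no reset: what is moved stays moved. The work goes in short steps, Python scripts to look and compute and a tool call to move; the robot and the scene stay as the last step left them, time stands still between calls to the robot, and variables do not carry over. Pictures are saved under pics/ and viewed, at most 14 in all, crops included, and the job is handed in when it is done.

Besides the shell and the picture viewer there is one more tool, called after ">>>" as name(argument=value, ...), one argument or row to a line, values as JSON. play_rows: Moves the arm, as the interface text tells. Its arguments: {"type":"object","properties":{"dp":{"type":"array"},"yaw":{"type":"array"},"gripper":{"type":"number"}},"required":["dp","yaw"]}

```bash
mkdir -p pics
cat > h.py <<'E'
import numpy as np,cv2
from workcell import ctrl,viewer,ticket,models
def save(im,n): cv2.imwrite('pics/'+n,im['pixels'][...,::-1])
def T_of(im,obs=None):
    if 'T' in im: return np.array(im['T'])
    E=np.eye(4);E[:3,:3]=cv2.Rodrigues(np.array(obs['orientation'],float))[0];E[:3,3]=obs['ee_pos']
    return E@np.array(im['hand_eye'])
def world(im,px,z,T):
    "intersect the pixels' rays with plane z"
    K=np.array([[im['fx'],0,im['cx']],[0,im['fy'],im['cy']],[0,0,1.]])
    u=cv2.undistortPoints(np.array(px,float).reshape(-1,1,2),K,np.array(im['dist_coeffs'],float)).reshape(-1,2)
    d=np.c_[u[:,0],-u[:,1],-np.ones(len(u))]@T[:3,:3].T
    o=T[:3,3]; return o+d*((z-o[2])/d[:,2])[:,None]
E
python3 - <<'E'
from h import *
o=ctrl.get_obs();print(o)
top=viewer.get_image('top');save(top,'top0.png')
T=T_of(top);print(T.round(2),top['fx'])
for n,z in [('movement_red',10),('movement_yellow',10),('movement_blue',10),('movement_white',10),('stand_red',0),('stand_yellow',0),('stand_blue',0),('stand_white',0),('cork',0),('loupe',0)]:
    for r in models.landmark_of(top,n)[:3]:
        print(n,round(r['conf'],2),np.round(r['location']),world(top,r['location'],z,T).round(1)[0,:2])
E
```

```text
{'t': 0.0, 'qpos': array([-1.12601691e+00,  4.23858471e-01,  1.63068215e+00, -2.54031086e-05,
        1.08859542e+00, -1.89937902e-02]), 'qvel': array([-6.72494544e-04, -7.91025346e-04, -1.66588230e-03, -8.03242029e-05,
       -6.22485313e-04, -1.28749825e-04]), 'joint_torque': array([ 1.39006213e-03, -5.44621718e+01, -2.73673546e+01,  6.43742527e-02,
        2.26594537e-02, -1.47397200e-04]), 'ee_pos': array([ 279.3600324 , -558.47051137,  221.89377399]), 'orientation': array([-3.05603870e+00, -7.21654518e-01,  5.46515431e-04]), 'ft_force': array([ 0.64526045,  0.41116356, -0.46458366]), 'moment': array([-0.00229504, -0.0129005 , -0.03410451]), 'grasp_force': 0.0, 'width': 87.47552901896013}
[[ 1.00000e-02  9.90000e-01 -1.70000e-01  2.44130e+02]
 [-1.00000e+00  0.00000e+00 -2.00000e-02  4.39300e+01]
 [-2.00000e-02  1.70000e-01  9.90000e-01  1.26543e+03]
 [ 0.00000e+00  0.00000e+00  0.00000e+00  1.00000e+00]] 426.3306434487384
movement_red 0.54 [232. 140.] [618.7 146.9]
movement_yellow 0.65 [355. 193.] [ 455.4 -226.4]
movement_blue 0.49 [324. 128.] [ 657.7 -136.1]
movement_white 0.71 [271. 203.] [426.   25.6]
stand_red 0.82 [326. 132.] [ 646.8 -143.3]
stand_yellow 0.75 [267. 205.] [421.4  36.8]
stand_yellow 0.24 [269. 199.] [437.1  33. ]
stand_blue 0.83 [230. 139.] [624.6 151.4]
stand_white 0.79 [359. 191.] [ 462.6 -240. ]
stand_white 0.76 [311. 205.] [419.4 -92.9]
cork 0.83 [201. 194.] [453.5 236.4]
loupe 0.53 [271. 120.] [686.3  26.3]
```

View pics/top0.png

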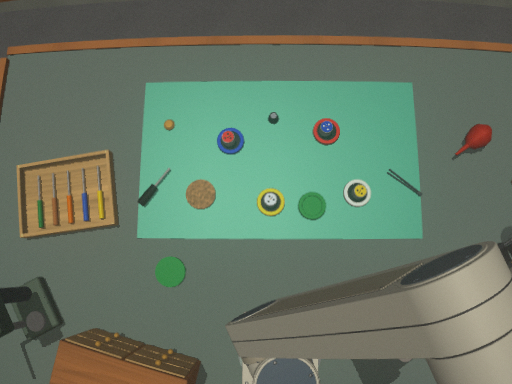

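Run:
```python
from h import *
top=viewer.get_image('top');T=T_of(top)
# back-project depth to world, list dial-height clusters and rim-height colours
H,W=top['range_z'].shape
px=np.stack(np.meshgrid(np.arange(W),np.arange(H)),-1).reshape(-1,2)
K=np.array([[top['fx'],0,top['cx']],[0,top['fy'],top['cy']],[0,0,1.]])
u=cv2.undistortPoints(px.astype(float).reshape(-1,1,2),K,np.array(top['dist_coeffs'],float)).reshape(-1,2)
z=top['range_z'].reshape(-1)
P=np.c_[u[:,0]*z,-u[:,1]*z,-z]@T[:3,:3].T+T[:3,3]
C=top['pixels'].reshape(-1,3)
reg=(P[:,0]>300)&(P[:,0]<800)&(P[:,1]>-380)&(P[:,1]<380)
for nm,lo,hi in [('dial',47,60),('loupe/30',22,40),('rim',9,18)]:
    m=(reg&(P[:,2]>lo)&(P[:,2]<hi)&(z>0)).reshape(H,W).astype(np.uint8)
    n,L,S,c=cv2.connectedComponentsWithStats(m,connectivity=4)
    for i in range(1,n):
        if S[i,4]>15:
            k=L.reshape(-1)==i;print(nm,S[i,4],c[i].round(),world(top,c[i],{'dial':53,'loupe/30':30,'rim':14}[nm],T).round(1)[0,:2],P[k].mean(0).round(1),np.median(C[k],0))
```

```text
dial 130 [326. 127.] [ 648.5 -137.5] [ 648.5 -137.5   53.1] [ 66.  90. 160.]
dial 127 [228. 137.] [616.5 155. ] [616.6 155.   52.6] [177.  80.  69.]
dial 138 [360. 191.] [ 454.1 -231.3] [ 454.1 -231.3   52.9] [177. 165.  58.]
dial 134 [270. 199.] [429.7  29. ] [429.7  29.   53. ] [181.  190.5 186.5]
loupe/30 60 [274. 116.] [689.3  18.3] [689.4  18.3  29.6] [ 81.5 107.5  96.5]
loupe/30 27 [323. 133.] [ 636.3 -131.7] [ 635.5 -131.3   32.7] [69. 84. 74.]
loupe/30 19 [229. 144.] [601.  152.7] [600.8 152.7  30.7] [69. 85. 76.]
loupe/30 18 [355. 196.] [ 442.9 -222. ] [ 442.8 -221.8   30.7] [66.  83.  71.5]
rim 18 [273. 121.] [679.4  20.4] [679.6  20.4  13.4] [43.5 67.5 57. ]
rim 274 [328. 133.] [ 640.9 -147.1] [ 641.2 -147.2   13.3] [162.  72.  61.]
rim 70 [169. 123.] [673.  342.9] [673.3 343.2  13. ] [159. 134.  71.]
rim 34 [318. 122.] [ 674.6 -119.1] [ 674.7 -119.1   13.8] [175.  73.  62.]
rim 325 [231. 142.] [613.2 148.3] [613.5 148.4  13.2] [ 57.  91. 154.]
rim 421 [200. 193.] [453.  237.7] [453.5 238.1  11.3] [144. 121.  83.]
rim 357 [356. 193.] [ 455.3 -227.5] [ 455.5 -227.7   13.2] [170. 180. 165.]
rim 368 [271. 202.] [426.1  27.5] [426.3  27.4  13. ] [175.5 171.5  64. ]
rim 472 [312. 205.] [417.7 -94. ] [417.8 -94.1  13.5] [ 62. 142.  80.]
```

The top picture shows the red movement on the blue stand (229,140), blue on red (326,130), yellow on white (358,192), white on yellow (270,201), the cork at (201,194), the loupe at (274,117), and green look-alikes at (312,205) and (171,271). I'll do two swaps: first red and blue, then white and yellow. I'll fly over blue first and refine with the wrist camera.

>>> play_rows(
  dp=[
    [30, 35, 3],
    [30, 35, 0],
    [30, 35, 0],
    [30, 35, 0],
    [30, 35, 0],
    [30, 35, 0],
    [30, 35, 0],
    [30, 35, 0],
  ],
  yaw=[0, 0, 0, 0, 0, 0, 0, 0],
)

```text
t: 1.27
ee_pos: [497.6, -304.2, 225.7]
orientation: [3.057, 0.722, 0.001]
ft_force: [-0.3, -1.0, 0.1]
width: 88.1
grasp_force: 0.0
```

>>> play_rows(
  dp=[
    [30, 35, 0],
    [30, 35, 0],
    [30, 35, 0],
    [30, 35, 0],
    [0, 0, 0],
  ],
  yaw=[0, 0, 0, 0, 0],
)

```text
t: 1.68
ee_pos: [609.1, -174.1, 225.6]
orientation: [-3.055, -0.73, -0.005]
ft_force: [-0.8, -0.5, -0.1]
width: 87.9
grasp_force: 0.0
```

```bash
cat >> h.py <<'E'
def wrist(name=None):
    o=ctrl.get_obs();im=viewer.get_image('wrist')
    if name: save(im,name)
    return o,im,T_of(im,o)
def cloud(im,T):
    H,W=im['range_z'].shape
    px=np.stack(np.meshgrid(np.arange(W),np.arange(H)),-1).reshape(-1,1,2).astype(float)
    K=np.array([[im['fx'],0,im['cx']],[0,im['fy'],im['cy']],[0,0,1.]])
    u=cv2.undistortPoints(px,K,np.array(im['dist_coeffs'],float)).reshape(-1,2)
    z=im['range_z'].reshape(-1)
    P=np.c_[u[:,0]*z,-u[:,1]*z,-z]@T[:3,:3].T+T[:3,3]; P[z<=0]=1e6
    return P
def circ(P,lo,hi,R,c0,rad):
    "circle of known radius round the hull of the points in a height band near c0"
    from scipy.optimize import least_squares
    m=(P[:,2]>lo)&(P[:,2]<hi)&(np.hypot(*(P[:,:2]-c0).T)<rad)
    q=P[m][:,:2].astype(np.float32)
    if len(q)<20: return None
    h=cv2.convexHull(q)[:,0]
    h=h[np.hypot(*(h-h.mean(0)).T)>0]
    f=least_squares(lambda c:np.hypot(*(h-c).T)-R,h.mean(0),loss='soft_l1',f_scale=1)
    return f.x.round(1),len(q),np.abs(f.fun).mean().round(2),P[m][:,2].mean().round(1)
E
python3 - <<'E'
from h import *
o,im,T=wrist('w1.png');print(o['ee_pos'],T.round(2))
P=cloud(im,T)
for n,c in dict(blue_on_red=(645,-140),red_on_blue=(615,151),yellow_on_white=(455,-228),white_on_yellow=(427,28)).items():
    print(n,circ(P,48,58,19,c,45),circ(P,11.5,17,42,c,60))
E
```

```text
[ 609.10102943 -174.13595419  225.64455389] [[ 4.5000e-01  8.6000e-01  2.2000e-01  6.6774e+02]
 [-8.9000e-01  4.4000e-01  1.1000e-01 -1.4315e+02]
 [ 0.0000e+00 -2.5000e-01  9.7000e-01  3.8905e+02]
 [ 0.0000e+00  0.0000e+00  0.0000e+00  1.0000e+00]]
blue_on_red (array([ 648.5, -139.3]), 867, np.float64(0.41), np.float64(54.0)) (array([ 648.7, -144.2]), 2113, np.float64(0.96), np.float64(14.3))
red_on_blue None (array([618.1, 151.3]), 1935, np.float64(2.12), np.float64(14.0))
yellow_on_white (array([ 455.5, -231.3]), 203, np.float64(1.27), np.float64(54.1)) (array([ 455.2, -232. ]), 522, np.float64(0.75), np.float64(14.4))
white_on_yellow (array([430.7,  29.6]), 752, np.float64(0.31), np.float64(53.6)) (array([428.7,  27.9]), 1313, np.float64(2.45), np.float64(14.2))
```

View pics/w1.png

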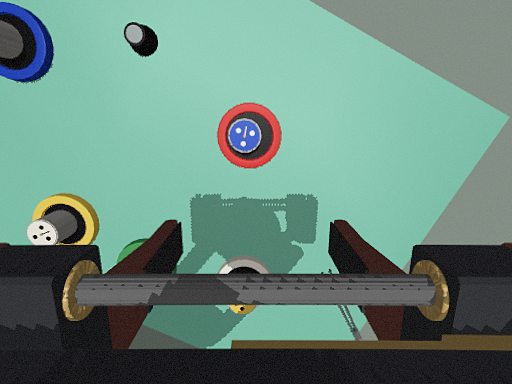

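The wrist view shows blue on the red stand at (248,135), with the loupe, white/yellow and blue stands at the left edge. Next I'll get a similar view of the red movement.

>>> play_rows(
  dp=[
    [-5, 40, 0],
    [-5, 40, 0],
    [-5, 40, 0],
    [-5, 40, 0],
    [-5, 40, 0],
    [-5, 40, 0],
    [-4, 35, 0],
    [0, 15, 0],
  ],
  yaw=[0, 0, 0, 0, 0, 0, 0, 0],
)

```text
t: 2.4
ee_pos: [569.7, 113.0, 225.5]
orientation: [-3.056, -0.724, 0.001]
ft_force: [-0.2, -0.3, -0.4]
width: 87.9
grasp_force: 0.0
```

>>> play_rows(
  dp=[
    [0, 0, 0],
  ],
  yaw=[0],
)

```text
t: 2.48
ee_pos: [570.4, 112.5, 225.5]
orientation: [-3.056, -0.726, -0.0]
ft_force: [-0.6, 0.4, 0.4]
width: 87.7
grasp_force: 0.0
```

Run:
```python
from h import *
o,im,T=wrist('w2.png');print(o['ee_pos'],o['qpos'].round(2))
P=cloud(im,T)
for n,c in dict(blue_on_red=(648,-142),red_on_blue=(615,151),yellow_on_white=(455,-228),white_on_yellow=(427,28)).items():
    print(n,circ(P,48,58,19,c,45),circ(P,11.5,17,42,c,60))
print('cork',circ(P,7,14,45,(453,238),60))
top=viewer.get_image('top');P=cloud(top,T_of(top))
for n,c in dict(blue_on_red=(648,-142),red_on_blue=(615,151),yellow_on_white=(455,-228),white_on_yellow=(427,28)).items():
    print(n,circ(P,48,58,19,c,45),circ(P,11.5,17,42,c,60))
print('cork',circ(P,7,14,45,(453,238),60))
```

```text
[570.38191508 112.54008902 225.52497917] [0.17 0.36 1.73 0.   1.06 1.28]
blue_on_red (array([ 648.5, -138.2]), 827, np.float64(0.39), np.float64(53.7)) (array([ 648.8, -144. ]), 1536, np.float64(0.87), np.float64(14.4))
red_on_blue (array([617.7, 155.3]), 918, np.float64(0.32), np.float64(54.0)) (array([618.6, 150.8]), 2126, np.float64(0.97), np.float64(14.3))
yellow_on_white None None
white_on_yellow (array([431.7,  29.7]), 166, np.float64(1.57), np.float64(54.1)) (array([428.1,  27.5]), 493, np.float64(1.07), np.float64(14.5))
cork (array([452.2, 238.5]), 3333, np.float64(0.46), np.float64(11.3))
blue_on_red (array([ 650. , -138.3]), 121, np.float64(0.53), np.float64(52.8)) (array([ 648.6, -142.5]), 241, np.float64(1.26), np.float64(14.1))
red_on_blue None None
yellow_on_white (array([ 454.2, -231.1]), 135, np.float64(0.6), np.float64(53.2)) (array([ 455. , -231.1]), 229, np.float64(2.35), np.float64(14.2))
white_on_yellow None None
cork (array([450.1, 238.7]), 178, np.float64(3.85), np.float64(10.0))
```

>>> play_rows(
  dp=[
    [24, 21, -15],
    [23, 21, -30],
    [0, 0, -40],
    [0, 0, -40],
    [0, 0, -20],
    [0, 0, 0],
  ],
  yaw=[0, 0, 0, 0, 0, 0],
)

```text
t: 3.08
ee_pos: [613.6, 148.7, 76.1]
orientation: [3.058, 0.719, -0.015]
ft_force: [-0.5, -0.9, 0.3]
width: 87.9
grasp_force: 0.0
```

>>> play_rows(
  dp=[
    [4, 6, -15],
    [0, 0, -20],
    [0, 0, -15],
    [0, 0, -6],
    [0, 0, 0],
  ],
  yaw=[0, 0, 0, 0, 0],
)

```text
t: 3.5
ee_pos: [620.5, 156.7, 24.8]
orientation: [3.058, 0.72, -0.003]
ft_force: [0.1, 0.3, 0.5]
width: 87.5
grasp_force: 0.0
```

>>> play_rows(
  dp=[
    [0, 0, 0],
    [0, 0, 0],
    [0, 0, 0],
    [0, 0, 0],
    [0, 0, 0],
    [0, 0, 0],
  ],
  yaw=[0, 0, 0, 0, 0, 0],
  gripper=1,
)

```text
t: 4.0
ee_pos: [621.3, 158.0, 25.9]
orientation: [3.057, 0.722, 0.001]
ft_force: [-0.6, -0.2, 0.2]
width: 51.5
grasp_force: 0.0
```

>>> play_rows(
  dp=[
    [-4, -3, -2],
    [0, 0, 0],
    [0, 0, 0],
    [0, 0, 0],
    [0, 0, 0],
    [0, 0, 0],
  ],
  yaw=[0, 0, 0, 0, 0, 0],
  gripper=1,
)

```text
t: 4.5
ee_pos: [617.0, 154.8, 23.3]
orientation: [-3.057, -0.722, 0.001]
ft_force: [-0.1, -0.0, -2.1]
width: 37.5
grasp_force: 30.0
```

>>> play_rows(
  dp=[
    [0, 0, 20],
    [0, 0, 30],
    [-20, 10, 10],
    [-35, 18, 0],
    [-35, 18, 0],
    [-35, 18, 0],
    [-30, 15, 0],
    [-10, 5, 0],
  ],
  yaw=[0, 0, 0, 0, 0, 0, 0, 0],
)

```text
t: 5.17
ee_pos: [447.5, 239.5, 83.2]
orientation: [3.056, 0.725, -0.006]
ft_force: [0.1, -0.2, -1.8]
width: 37.6
grasp_force: 30.0
```

>>> play_rows(
  dp=[
    [0, 0, -20],
    [0, 0, -18],
    [0, 0, -10],
    [0, 0, -6],
    [0, 0, 0],
    [0, 0, 0],
  ],
  yaw=[0, 0, 0, 0, 0, 0],
)

```text
t: 5.67
ee_pos: [452.5, 238.7, 29.4]
orientation: [3.058, 0.721, -0.0]
ft_force: [-0.2, 0.0, -2.0]
width: 37.7
grasp_force: 30.0
```

>>> play_rows(
  dp=[
    [0, 0, -3],
    [0, 0, -1.5],
    [0, 0, -1],
    [0, 0, 0],
    [0, 0, 0],
  ],
  yaw=[0, 0, 0, 0, 0],
)

```text
t: 6.08
ee_pos: [452.2, 238.9, 24.2]
orientation: [-3.057, -0.722, -0.0]
ft_force: [-0.6, 0.6, -1.9]
width: 37.4
grasp_force: 30.0
```

>>> play_rows(
  dp=[
    [0, 0, -0.7],
    [0, 0, -0.6],
    [0, 0, 0],
    [0, 0, 0],
  ],
  yaw=[0, 0, 0, 0],
)

```text
t: 6.42
ee_pos: [452.3, 238.9, 23.0]
orientation: [-3.057, -0.722, -0.001]
ft_force: [-0.7, -0.5, 4.2]
width: 37.4
grasp_force: 30.0
```

>>> play_rows(
  dp=[
    [0, 0, 0],
    [0, 0, 0],
    [0, 0, 0],
    [0, 0, 0],
    [0, 0, 0],
    [0, 0, 0],
    [0, 0, 0],
  ],
  yaw=[0, 0, 0, 0, 0, 0, 0],
  gripper=0,
)

```text
t: 7.0
ee_pos: [452.1, 238.9, 22.6]
orientation: [3.057, 0.722, -0.0]
ft_force: [-1.0, -0.9, 0.3]
width: 80.6
grasp_force: 0.0
```

>>> play_rows(
  dp=[
    [0, 0, 20],
    [0, 0, 35],
    [0, 0, 20],
    [12, -22, 0],
    [17, -33, 0],
    [17, -33, 0],
    [17, -33, 0],
    [17, -33, 0],
  ],
  yaw=[0, 0, 0, 0, 0, 0, 0, 0],
)

```text
t: 7.67
ee_pos: [532.6, 83.4, 97.9]
orientation: [3.057, 0.723, 0.0]
ft_force: [1.0, 1.6, 0.5]
width: 87.9
grasp_force: 0.0
```

>>> play_rows(
  dp=[
    [17, -33, 0],
    [17, -33, 0],
    [17, -33, 0],
    [17, -33, 0],
    [17, -33, 0],
    [17, -33, 0],
    [14, -25, 0],
    [0, 0, -25],
  ],
  yaw=[0, 0, 0, 0, 0, 0, 0, 0],
)

```text
t: 8.33
ee_pos: [654.4, -144.1, 77.2]
orientation: [3.053, 0.715, 0.017]
ft_force: [0.6, 0.2, -0.4]
width: 87.7
grasp_force: 0.0
```

>>> play_rows(
  dp=[
    [0, 0, 0],
    [0, 0, 0],
    [0, 0, 0],
  ],
  yaw=[0, 0, 0],
)

```text
t: 8.58
ee_pos: [647.4, -137.4, 72.7]
orientation: [-3.057, -0.723, 0.002]
ft_force: [0.6, 0.2, 0.8]
width: 88.1
grasp_force: 0.0
```

>>> play_rows(
  dp=[
    [1.5, -1, -20],
    [0, 0, -20],
    [0, 0, -9],
    [0, 0, 0],
    [0, 0, 0],
    [0, 0, 0],
  ],
  yaw=[0, 0, 0, 0, 0, 0],
)

```text
t: 9.08
ee_pos: [650.4, -138.9, 25.0]
orientation: [3.057, 0.723, 0.002]
ft_force: [0.5, 0.3, 0.9]
width: 87.6
grasp_force: 0.0
```

>>> play_rows(
  dp=[
    [0, 0, 0],
    [0, 0, 0],
    [0, 0, 0],
    [0, 0, 0],
    [0, 0, 0],
    [0, 0, 0],
    [0, 0, 0],
    [0, 0, 0],
  ],
  yaw=[0, 0, 0, 0, 0, 0, 0, 0],
  gripper=1,
)

```text
t: 9.75
ee_pos: [649.6, -139.2, 23.6]
orientation: [-3.057, -0.722, 0.0]
ft_force: [0.4, -1.2, -0.1]
width: 37.7
grasp_force: 0.3
```

>>> play_rows(
  dp=[
    [0, 0, 0],
    [0, 0, 0],
  ],
  yaw=[0, 0],
)

```text
t: 9.92
ee_pos: [649.6, -139.2, 23.6]
orientation: [-3.057, -0.722, 0.0]
ft_force: [0.5, 0.3, -0.2]
width: 37.1
grasp_force: 30.0
```

>>> play_rows(
  dp=[
    [0, 0, 20],
    [0, 0, 30],
    [-2, 20, 20],
    [-4, 38, 0],
    [-4, 38, 0],
    [-4, 38, 0],
    [-4, 38, 0],
    [-4, 38, 0],
  ],
  yaw=[0, 0, 0, 0, 0, 0, 0, 0],
)

```text
t: 10.58
ee_pos: [627.0, 72.5, 93.7]
orientation: [-3.058, -0.721, 0.0]
ft_force: [0.3, -0.1, -1.0]
width: 37.8
grasp_force: 30.0
```

>>> play_rows(
  dp=[
    [-4, 38, 0],
    [-3, 30, 0],
    [-1.5, 12, 0],
    [0, 0, -15],
    [0, 0, -20],
    [0, 0, 0],
    [0, 0, 0],
    [0, 0, 0],
  ],
  yaw=[0, 0, 0, 0, 0, 0, 0, 0],
)

```text
t: 11.25
ee_pos: [619.4, 150.3, 59.1]
orientation: [3.058, 0.721, 0.0]
ft_force: [0.0, 0.2, -0.7]
width: 37.3
grasp_force: 30.0
```

Target z is about 23.5, so I'll come down to 25 and then lower slowly.

>>> play_rows(
  dp=[
    [0, 0, -15],
    [0, 0, -12],
    [0, 0, -5],
    [0, 0, -2],
    [0, 0, -0.7],
    [0, 0, 0],
    [0, 0, 0],
  ],
  yaw=[0, 0, 0, 0, 0, 0, 0],
)

```text
t: 11.83
ee_pos: [619.5, 150.9, 24.5]
orientation: [-3.057, -0.722, -0.001]
ft_force: [0.5, 1.0, -0.1]
width: 37.3
grasp_force: 30.0
```

>>> play_rows(
  dp=[
    [0, 0, -0.6],
    [0, 0, -0.4],
    [0, 0, 0],
  ],
  yaw=[0, 0, 0],
)

```text
t: 12.08
ee_pos: [619.5, 151.0, 23.6]
orientation: [3.057, 0.722, 0.001]
ft_force: [-0.6, -1.3, 3.4]
width: 37.3
grasp_force: 30.0
```

>>> play_rows(
  dp=[
    [0, 0, 0],
    [0, 0, 0],
    [0, 0, 0],
    [0, 0, 0],
    [0, 0, 0],
    [0, 0, 0],
    [0, 0, 0],
  ],
  yaw=[0, 0, 0, 0, 0, 0, 0],
  gripper=0,
)

```text
t: 12.67
ee_pos: [619.1, 150.9, 22.9]
orientation: [-3.057, -0.722, 0.0]
ft_force: [0.2, -0.2, 0.0]
width: 80.6
grasp_force: 0.0
```

>>> play_rows(
  dp=[
    [0, 0, 20],
    [0, 0, 35],
    [-15, 8, 20],
    [-36, 19, 0],
    [-36, 19, 0],
    [-36, 19, 0],
    [-30, 16, 0],
    [-14, 7, 0],
  ],
  yaw=[0, 0, 0, 0, 0, 0, 0, 0],
)

```text
t: 13.33
ee_pos: [448.3, 239.5, 97.9]
orientation: [3.057, 0.724, -0.004]
ft_force: [-0.4, -0.2, 0.1]
width: 88.0
grasp_force: 0.0
```

>>> play_rows(
  dp=[
    [0, 0, 0],
    [0, 0, 0],
    [0, 0, 0],
  ],
  yaw=[0, 0, 0],
)

```text
t: 13.58
ee_pos: [453.8, 239.0, 98.3]
orientation: [-3.057, -0.722, -0.003]
ft_force: [-0.2, -0.4, -0.0]
width: 87.6
grasp_force: 0.0
```

Run:
```python
from h import *
o,im,T=wrist('w3.png');print(o['ee_pos'],o['qpos'].round(2))
P=cloud(im,T)
for n,c in dict(red=(452,239),blue=(618,151),white=(430,29)).items():
    print(n,circ(P,48,58,19,c,45),circ(P,11.5,17,42,c,60))
```

```text
[453.80343029 238.96071418  98.29963975] [ 0.46  0.45  1.96 -0.    0.73  1.57]
red (array([453.4, 240.5]), 1921, np.float64(0.2), np.float64(53.9)) (array([451. , 239.6]), 2094, np.float64(2.42), np.float64(12.0))
blue (array([618.3, 152.2]), 2959, np.float64(0.3), np.float64(53.6)) (array([618.6, 151.2]), 4691, np.float64(0.95), np.float64(14.3))
white None None
```

View pics/w3.png

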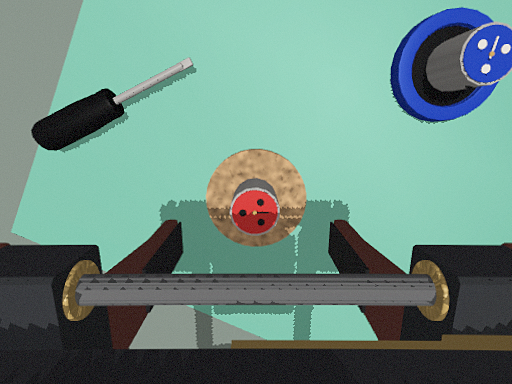

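Blue stands inside the blue stand (485,60), and red is upright on the cork (254,208). Now I'll grip red, which takes about 75 mm of descent.

>>> play_rows(
  dp=[
    [-1, 1, -20],
    [0, 0, -30],
    [0, 0, -18],
    [0, 0, -7],
    [0, 0, 0],
    [0, 0, 0],
  ],
  yaw=[0, 0, 0, 0, 0, 0],
)

```text
t: 14.13
ee_pos: [451.9, 239.6, 23.0]
orientation: [3.058, 0.72, -0.0]
ft_force: [-0.3, -0.8, 0.1]
width: 87.9
grasp_force: 0.0
```

>>> play_rows(
  dp=[
    [0, 0, 0],
    [0, 0, 0],
    [0, 0, 0],
    [0, 0, 0],
    [0, 0, 0],
    [0, 0, 0],
    [0, 0, 0],
    [0, 0, 0],
  ],
  yaw=[0, 0, 0, 0, 0, 0, 0, 0],
  gripper=1,
)

```text
t: 14.8
ee_pos: [451.1, 239.8, 23.1]
orientation: [3.057, 0.722, 0.0]
ft_force: [-0.6, -0.3, 1.7]
width: 37.8
grasp_force: 7.5
```

>>> play_rows(
  dp=[
    [0, 0, 0],
    [0, 0, 0],
    [0, 0, 0],
  ],
  yaw=[0, 0, 0],
)

```text
t: 15.05
ee_pos: [451.2, 239.8, 23.1]
orientation: [3.057, 0.722, 0.0]
ft_force: [0.5, -0.5, 2.8]
width: 37.4
grasp_force: 30.0
```

>>> play_rows(
  dp=[
    [0, 0, 20],
    [0, 0, 30],
    [8, -16, 20],
    [17, -33, 0],
    [17, -33, 0],
    [17, -33, 0],
    [17, -33, 0],
    [17, -33, 0],
  ],
  yaw=[0, 0, 0, 0, 0, 0, 0, 0],
)

```text
t: 15.72
ee_pos: [544.3, 57.2, 92.8]
orientation: [-3.057, -0.722, 0.001]
ft_force: [1.0, 1.0, -2.1]
width: 37.2
grasp_force: 30.0
```

>>> play_rows(
  dp=[
    [17, -33, 0],
    [17, -33, 0],
    [17, -33, 0],
    [17, -33, 0],
    [17, -33, 0],
    [12, -26, 0],
    [6, -12, 0],
    [0, 0, -15],
  ],
  yaw=[0, 0, 0, 0, 0, 0, 0, 0],
)

```text
t: 16.38
ee_pos: [650.1, -147.2, 79.9]
orientation: [3.056, 0.717, 0.008]
ft_force: [0.9, -0.0, -1.5]
width: 37.7
grasp_force: 30.0
```

>>> play_rows(
  dp=[
    [0, 0, -20],
    [0, 0, 0],
    [0, 0, 0],
    [0, 0, 0],
  ],
  yaw=[0, 0, 0, 0],
)

```text
t: 16.72
ee_pos: [646.6, -142.8, 57.7]
orientation: [-3.056, -0.724, 0.002]
ft_force: [0.2, 0.0, -1.3]
width: 37.6
grasp_force: 30.0
```

>>> play_rows(
  dp=[
    [1, 0, -15],
    [0, 0, -12],
    [0, 0, -4],
    [0, 0, -2],
    [0, 0, -0.7],
    [0, 0, 0],
    [0, 0, 0],
  ],
  yaw=[0, 0, 0, 0, 0, 0, 0],
)

```text
t: 17.3
ee_pos: [648.4, -144.3, 24.6]
orientation: [3.057, 0.722, 0.001]
ft_force: [-0.6, 0.4, -1.4]
width: 37.3
grasp_force: 30.0
```

>>> play_rows(
  dp=[
    [0, 0, -0.5],
    [0, 0, 0],
  ],
  yaw=[0, 0],
)

```text
t: 17.47
ee_pos: [648.4, -144.3, 24.1]
orientation: [3.057, 0.722, 0.001]
ft_force: [-0.2, 0.1, -1.9]
width: 37.6
grasp_force: 30.0
```

>>> play_rows(
  dp=[
    [0, 0, -0.5],
    [0, 0, -0.5],
    [0, 0, -0.3],
    [0, 0, 0],
  ],
  yaw=[0, 0, 0, 0],
)

```text
t: 17.8
ee_pos: [648.3, -144.2, 23.1]
orientation: [3.057, 0.722, 0.001]
ft_force: [-1.5, 0.4, 4.5]
width: 37.7
grasp_force: 30.0
```

>>> play_rows(
  dp=[
    [0, 0, 0],
    [0, 0, 0],
    [0, 0, 0],
    [0, 0, 0],
    [0, 0, 0],
    [0, 0, 0],
    [0, 0, 0],
  ],
  yaw=[0, 0, 0, 0, 0, 0, 0],
  gripper=0,
)

```text
t: 18.38
ee_pos: [648.1, -144.2, 22.4]
orientation: [-3.057, -0.722, 0.0]
ft_force: [-0.1, -0.2, -0.5]
width: 80.9
grasp_force: 0.0
```

>>> play_rows(
  dp=[
    [0, 0, 20],
    [0, 0, 35],
    [-10, 8, 20],
    [-30, 24, 0],
    [-30, 24, 0],
    [-30, 24, 0],
    [-30, 24, 0],
    [-30, 24, 0],
  ],
  yaw=[0, 0, 0, 0, 0, 0, 0, 0],
)

```text
t: 19.05
ee_pos: [486.6, -15.4, 97.7]
orientation: [3.058, 0.721, 0.001]
ft_force: [1.1, 0.8, -1.0]
width: 88.2
grasp_force: 0.0
```

>>> play_rows(
  dp=[
    [-30, 24, 0],
    [-20, 16, 0],
    [-8, 6, 0],
    [0, 0, 0],
    [0, 0, 0],
    [0, 0, 0],
  ],
  yaw=[0, 0, 0, 0, 0, 0],
)

```text
t: 19.55
ee_pos: [432.2, 29.4, 97.8]
orientation: [3.057, 0.721, 0.003]
ft_force: [0.7, -0.3, -1.3]
width: 87.7
grasp_force: 0.0
```

Run:
```python
from h import *
o,im,T=wrist('w4.png');print(o['ee_pos'],o['qpos'].round(2))
P=cloud(im,T)
for n,c in dict(red=(648,-144),blue=(618,151),white=(430,29)).items():
    print(n,circ(P,48,58,19,c,45),circ(P,11.5,17,42,c,60))
```

```text
[432.15533613  29.38303525  97.83228549] [ 0.04  0.36  2.13 -0.    0.65  1.15]
red None None
blue None None
white (array([430.5,  29.3]), 1914, np.float64(0.21), np.float64(53.9)) (array([428.3,  28.1]), 3747, np.float64(1.19), np.float64(14.5))
```

View pics/w4.png

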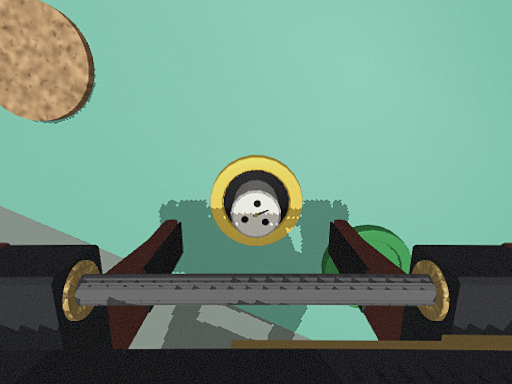

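White stands in the yellow stand (257,210), and the cork is empty. I'll grip white.

>>> play_rows(
  dp=[
    [-1, 0, -20],
    [0, 0, -30],
    [0, 0, -18],
    [0, 0, -6.5],
    [0, 0, 0],
    [0, 0, 0],
  ],
  yaw=[0, 0, 0, 0, 0, 0],
)

```text
t: 20.1
ee_pos: [429.7, 29.5, 23.0]
orientation: [-3.058, -0.721, 0.0]
ft_force: [1.0, 0.1, -0.6]
width: 88.0
grasp_force: 0.0
```

>>> play_rows(
  dp=[
    [0, 0, 0],
    [0, 0, 0],
    [0, 0, 0],
    [0, 0, 0],
    [0, 0, 0],
    [0, 0, 0],
    [0, 0, 0],
    [0, 0, 0],
  ],
  yaw=[0, 0, 0, 0, 0, 0, 0, 0],
  gripper=1,
)

```text
t: 20.77
ee_pos: [429.3, 29.8, 23.1]
orientation: [3.057, 0.722, 0.001]
ft_force: [0.7, 0.3, 0.3]
width: 38.4
grasp_force: 3.9
```

>>> play_rows(
  dp=[
    [0, 0, 0],
    [0, 0, 0],
    [0, 0, 0],
  ],
  yaw=[0, 0, 0],
)

```text
t: 21.02
ee_pos: [429.3, 29.8, 23.1]
orientation: [3.057, 0.722, 0.001]
ft_force: [-0.2, -0.7, 2.6]
width: 37.7
grasp_force: 30.0
```

>>> play_rows(
  dp=[
    [0, 0, 20],
    [0, 0, 30],
    [2, 20, 10],
    [4, 38, 0],
    [4, 38, 0],
    [4, 38, 0],
    [4, 38, 0],
    [3, 25, 0],
  ],
  yaw=[0, 0, 0, 0, 0, 0, 0, 0],
)

```text
t: 21.68
ee_pos: [450.1, 229.9, 82.9]
orientation: [-3.057, -0.724, -0.001]
ft_force: [-0.2, -0.1, -0.7]
width: 37.8
grasp_force: 30.0
```

>>> play_rows(
  dp=[
    [1, 12, 0],
    [0, 0, -15],
    [0, 0, -20],
    [0, 0, -14],
    [0, 0, -6],
    [0, 0, -2],
    [0, 0, 0],
    [0, 0, 0],
  ],
  yaw=[0, 0, 0, 0, 0, 0, 0, 0],
)

```text
t: 22.35
ee_pos: [451.4, 238.7, 26.4]
orientation: [-3.058, -0.721, -0.001]
ft_force: [-0.1, -0.1, -1.5]
width: 37.5
grasp_force: 30.0
```

>>> play_rows(
  dp=[
    [0, 0, -1],
    [0, 0, -0.7],
    [0, 0, -0.5],
    [0, 0, -0.5],
    [0, 0, 0],
    [0, 0, 0],
  ],
  yaw=[0, 0, 0, 0, 0, 0],
)

```text
t: 22.85
ee_pos: [451.1, 238.9, 23.4]
orientation: [-3.057, -0.722, -0.0]
ft_force: [-0.6, -0.5, -2.1]
width: 37.4
grasp_force: 30.0
```

>>> play_rows(
  dp=[
    [0, 0, -0.5],
    [0, 0, -0.4],
    [0, 0, 0],
    [0, 0, 0],
  ],
  yaw=[0, 0, 0, 0],
)

```text
t: 23.18
ee_pos: [451.2, 238.9, 23.1]
orientation: [-3.057, -0.722, -0.0]
ft_force: [-2.5, -1.4, 7.7]
width: 37.5
grasp_force: 30.0
```

>>> play_rows(
  dp=[
    [0, 0, 0],
    [0, 0, 0],
    [0, 0, 0],
    [0, 0, 0],
    [0, 0, 0],
    [0, 0, 0],
    [0, 0, 0],
  ],
  yaw=[0, 0, 0, 0, 0, 0, 0],
  gripper=0,
)

```text
t: 23.77
ee_pos: [451.1, 238.8, 22.3]
orientation: [3.057, 0.722, -0.0]
ft_force: [1.7, -0.5, 0.4]
width: 80.6
grasp_force: 0.0
```

>>> play_rows(
  dp=[
    [0, 0, 20],
    [0, 0, 35],
    [0, -15, 20],
    [0, -37, 0],
    [0, -37, 0],
    [0, -37, 0],
    [0, -37, 0],
    [0, -37, 0],
  ],
  yaw=[0, 0, 0, 0, 0, 0, 0, 0],
)

```text
t: 24.43
ee_pos: [450.8, 37.3, 97.5]
orientation: [3.057, 0.723, 0.001]
ft_force: [0.6, -0.5, -0.3]
width: 87.5
grasp_force: 0.0
```

>>> play_rows(
  dp=[
    [0, -37, 0],
    [0, -37, 0],
    [0, -37, 0],
    [0, -37, 0],
    [0, -37, 0],
    [1, -37, 0],
    [1, -30, 0],
    [1, -18, 0],
  ],
  yaw=[0, 0, 0, 0, 0, 0, 0, 0],
)

```text
t: 25.1
ee_pos: [454.2, -234.4, 97.6]
orientation: [3.057, 0.718, 0.001]
ft_force: [0.1, 0.0, -0.7]
width: 87.9
grasp_force: 0.0
```

>>> play_rows(
  dp=[
    [0, 0, 0],
    [0, 0, 0],
    [0, 0, 0],
  ],
  yaw=[0, 0, 0],
)

```text
t: 25.35
ee_pos: [453.6, -230.3, 97.1]
orientation: [-3.057, -0.722, 0.001]
ft_force: [-0.8, 1.2, 0.3]
width: 87.9
grasp_force: 0.0
```

Run:
```python
from h import *
o,im,T=wrist('w5.png');print(o['ee_pos'],o['qpos'].round(2))
P=cloud(im,T)
for n,c in dict(red=(648,-144),yellow=(455,-231)).items():
    print(n,circ(P,48,58,19,c,45),circ(P,11.5,17,42,c,60))
```

```text
[ 453.55230161 -230.26715713   97.12069518] [-0.49  0.45  1.97  0.    0.73  0.61]
red None None
yellow (array([ 455. , -231.5]), 1936, np.float64(0.18), np.float64(53.9)) (array([ 456.1, -231.8]), 3728, np.float64(1.23), np.float64(14.4))
```

View pics/w5.png

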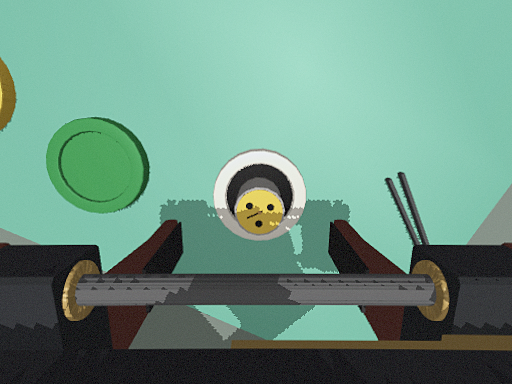

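Yellow is in the white stand (260,208), and the tweezers are clear of the fingers. I'll grip yellow.

>>> play_rows(
  dp=[
    [1, -1, -20],
    [0, 0, -30],
    [0, 0, -18],
    [0, 0, -6],
    [0, 0, 0],
    [0, 0, 0],
  ],
  yaw=[0, 0, 0, 0, 0, 0],
)

```text
t: 25.9
ee_pos: [455.3, -231.4, 23.7]
orientation: [-3.057, -0.724, 0.0]
ft_force: [0.0, 0.5, 0.9]
width: 87.7
grasp_force: 0.0
```

>>> play_rows(
  dp=[
    [0, 0, 0],
    [0, 0, 0],
    [0, 0, 0],
    [0, 0, 0],
    [0, 0, 0],
    [0, 0, 0],
    [0, 0, 0],
    [0, 0, 0],
  ],
  yaw=[0, 0, 0, 0, 0, 0, 0, 0],
  gripper=1,
)

```text
t: 26.57
ee_pos: [455.1, -232.2, 23.4]
orientation: [3.058, 0.722, 0.0]
ft_force: [-0.1, 0.1, -0.0]
width: 37.8
grasp_force: 2.2
```

>>> play_rows(
  dp=[
    [0, 0, 0],
    [0, 0, 0],
    [0, 0, 0],
  ],
  yaw=[0, 0, 0],
)

```text
t: 26.82
ee_pos: [455.1, -232.2, 23.4]
orientation: [3.057, 0.722, 0.0]
ft_force: [-0.7, -0.8, 1.6]
width: 37.7
grasp_force: 30.0
```

>>> play_rows(
  dp=[
    [0, 0, 20],
    [0, 0, 30],
    [-2, 20, 15],
    [-4, 38, 0],
    [-4, 38, 0],
    [-4, 38, 0],
    [-4, 38, 0],
    [-4, 38, 0],
  ],
  yaw=[0, 0, 0, 0, 0, 0, 0, 0],
)

```text
t: 27.48
ee_pos: [432.4, -20.6, 88.4]
orientation: [-3.058, -0.721, 0.0]
ft_force: [0.7, -0.4, -1.2]
width: 37.5
grasp_force: 30.0
```

>>> play_rows(
  dp=[
    [-3, 30, 0],
    [-1.5, 20, 0],
    [0, 0, -15],
    [0, 0, -18],
    [0, 0, 0],
    [0, 0, 0],
    [0, 0, 0],
  ],
  yaw=[0, 0, 0, 0, 0, 0, 0],
)

```text
t: 28.07
ee_pos: [428.6, 27.7, 55.7]
orientation: [-3.058, -0.721, 0.0]
ft_force: [-0.1, -0.7, -0.6]
width: 37.4
grasp_force: 30.0
```

>>> play_rows(
  dp=[
    [0, 0, -14],
    [0, 0, -11],
    [0, 0, -4],
    [0, 0, -1.5],
    [0, 0, -0.7],
    [0, 0, 0],
    [0, 0, 0],
  ],
  yaw=[0, 0, 0, 0, 0, 0, 0],
)

```text
t: 28.65
ee_pos: [429.0, 27.8, 24.7]
orientation: [3.057, 0.722, 0.001]
ft_force: [0.7, 0.7, -1.3]
width: 37.8
grasp_force: 30.0
```

>>> play_rows(
  dp=[
    [0, 0, -0.5],
    [0, 0, -0.5],
    [0, 0, 0],
    [0, 0, 0],
  ],
  yaw=[0, 0, 0, 0],
)

```text
t: 28.98
ee_pos: [428.9, 27.9, 23.4]
orientation: [3.057, 0.722, 0.001]
ft_force: [-0.5, -0.2, 2.6]
width: 37.6
grasp_force: 30.0
```

Contact. I'll release and go back to white on the cork (about 451.5, 239).

>>> play_rows(
  dp=[
    [0, 0, 0],
    [0, 0, 0],
    [0, 0, 0],
    [0, 0, 0],
    [0, 0, 0],
    [0, 0, 0],
    [0, 0, 0],
  ],
  yaw=[0, 0, 0, 0, 0, 0, 0],
  gripper=0,
)

```text
t: 29.57
ee_pos: [428.5, 27.9, 23.1]
orientation: [-3.057, -0.722, 0.0]
ft_force: [-0.2, 0.3, -0.4]
width: 80.6
grasp_force: 0.0
```

>>> play_rows(
  dp=[
    [0, 0, 20],
    [0, 0, 35],
    [2, 15, 20],
    [4, 37, 0],
    [4, 37, 0],
    [4, 37, 0],
    [4, 37, 0],
    [3, 30, 0],
  ],
  yaw=[0, 0, 0, 0, 0, 0, 0, 0],
)

```text
t: 30.23
ee_pos: [449.8, 223.3, 98.4]
orientation: [-3.057, -0.723, -0.001]
ft_force: [0.7, 0.2, 0.3]
width: 88.0
grasp_force: 0.0
```

>>> play_rows(
  dp=[
    [2, 18, 0],
    [0, 0, 0],
    [0, 0, 0],
    [0, 0, 0],
  ],
  yaw=[0, 0, 0, 0],
)

```text
t: 30.57
ee_pos: [450.9, 238.0, 97.9]
orientation: [3.057, 0.722, -0.002]
ft_force: [0.2, -0.6, -0.4]
width: 87.8
grasp_force: 0.0
```

Run:
```python
from h import *
o,im,T=wrist();print(o['ee_pos'],o['qpos'].round(2))
P=cloud(im,T)
print(circ(P,48,58,19,(452,239),45))
```

```text
[450.88668882 237.95200054  97.86180058] [ 0.46  0.45  1.96 -0.    0.73  1.57]
(array([451.6, 240.1]), 1937, np.float64(0.24), np.float64(53.9))
```

>>> play_rows(
  dp=[
    [1, 1.5, -20],
    [0, 0, -30],
    [0, 0, -18],
    [0, 0, -6.5],
    [0, 0, 0],
    [0, 0, 0],
  ],
  yaw=[0, 0, 0, 0, 0, 0],
)

```text
t: 31.12
ee_pos: [452.8, 239.6, 24.0]
orientation: [3.058, 0.72, -0.001]
ft_force: [0.4, -0.4, 1.2]
width: 87.6
grasp_force: 0.0
```

>>> play_rows(
  dp=[
    [0, 0, 0],
    [0, 0, 0],
    [0, 0, 0],
    [0, 0, 0],
    [0, 0, 0],
    [0, 0, 0],
    [0, 0, 0],
    [0, 0, 0],
  ],
  yaw=[0, 0, 0, 0, 0, 0, 0, 0],
  gripper=1,
)

```text
t: 31.78
ee_pos: [452.6, 240.4, 23.7]
orientation: [3.057, 0.722, 0.0]
ft_force: [0.2, -0.2, 0.7]
width: 38.3
grasp_force: 4.0
```

>>> play_rows(
  dp=[
    [0, 0, 0],
    [0, 0, 0],
    [0, 0, 0],
  ],
  yaw=[0, 0, 0],
)

```text
t: 32.03
ee_pos: [452.6, 240.3, 23.7]
orientation: [3.057, 0.722, -0.0]
ft_force: [-0.7, -1.0, 2.0]
width: 37.1
grasp_force: 30.0
```

>>> play_rows(
  dp=[
    [0, 0, 20],
    [0, 0, 35],
    [0, -15, 20],
    [0, -37, 0],
    [0, -37, 0],
    [0, -37, 0],
    [0, -37, 0],
    [0, -37, 0],
  ],
  yaw=[0, 0, 0, 0, 0, 0, 0, 0],
)

```text
t: 32.7
ee_pos: [452.1, 38.8, 98.6]
orientation: [-3.057, -0.723, 0.0]
ft_force: [-0.0, -0.0, -1.9]
width: 37.3
grasp_force: 30.0
```

>>> play_rows(
  dp=[
    [0, -37, 0],
    [0, -37, 0],
    [0, -37, 0],
    [0, -37, 0],
    [0, -37, 0],
    [1, -37, 0],
    [1, -30, 0],
    [1, -20, 0],
  ],
  yaw=[0, 0, 0, 0, 0, 0, 0, 0],
)

```text
t: 33.37
ee_pos: [455.4, -234.5, 98.6]
orientation: [3.058, 0.719, 0.0]
ft_force: [0.6, 0.4, -1.3]
width: 37.1
grasp_force: 30.0
```

>>> play_rows(
  dp=[
    [0, 0, -20],
    [0, 0, -20],
    [0, 0, 0],
    [0, 0, 0],
    [0, 0, 0],
  ],
  yaw=[0, 0, 0, 0, 0],
)

```text
t: 33.78
ee_pos: [455.7, -231.5, 59.0]
orientation: [-3.057, -0.723, 0.0]
ft_force: [0.2, -0.4, -2.2]
width: 37.6
grasp_force: 30.0
```

>>> play_rows(
  dp=[
    [0, 0, -15],
    [0, 0, -12],
    [0, 0, -5],
    [0, 0, -1.5],
    [0, 0, -0.7],
    [0, 0, 0],
    [0, 0, 0],
  ],
  yaw=[0, 0, 0, 0, 0, 0, 0],
)

```text
t: 34.37
ee_pos: [455.9, -231.8, 24.9]
orientation: [3.057, 0.722, 0.001]
ft_force: [0.3, 0.2, -1.5]
width: 37.6
grasp_force: 30.0
```

>>> play_rows(
  dp=[
    [0, 0, -0.5],
    [0, 0, -0.5],
    [0, 0, 0],
    [0, 0, 0],
  ],
  yaw=[0, 0, 0, 0],
)

```text
t: 34.7
ee_pos: [455.8, -231.8, 23.7]
orientation: [3.057, 0.722, 0.001]
ft_force: [0.4, -0.1, 0.7]
width: 37.5
grasp_force: 30.0
```

>>> play_rows(
  dp=[
    [0, 0, -0.4],
    [0, 0, 0],
    [0, 0, 0],
  ],
  yaw=[0, 0, 0],
)

```text
t: 34.95
ee_pos: [455.9, -231.8, 23.7]
orientation: [3.057, 0.722, 0.001]
ft_force: [-0.9, 1.4, 6.2]
width: 37.5
grasp_force: 30.0
```

>>> play_rows(
  dp=[
    [0, 0, 0],
    [0, 0, 0],
    [0, 0, 0],
    [0, 0, 0],
    [0, 0, 0],
    [0, 0, 0],
    [0, 0, 0],
  ],
  yaw=[0, 0, 0, 0, 0, 0, 0],
  gripper=0,
)

```text
t: 35.53
ee_pos: [455.6, -231.7, 23.0]
orientation: [-3.057, -0.722, 0.0]
ft_force: [-0.5, -0.5, -0.7]
width: 80.8
grasp_force: 0.0
```

>>> play_rows(
  dp=[
    [0, 0, 20],
    [0, 0, 35],
    [0, 0, 35],
    [0, 0, 35],
    [-5, -30, 30],
    [-5, -30, 0],
    [0, 0, 0],
    [0, 0, 0],
  ],
  yaw=[0, 0, 0, 0, 0, 0, 0, 0],
)

```text
t: 36.2
ee_pos: [445.5, -291.8, 177.6]
orientation: [3.058, 0.718, 0.001]
ft_force: [0.6, 0.5, 0.1]
width: 87.5
grasp_force: 0.0
```

Run:
```python
from h import *
print(ctrl.get_obs()['ee_pos'])
top=viewer.get_image('top');save(top,'top1.png');P=cloud(top,T_of(top))
o,im,T=wrist();Q=cloud(im,T)
side=viewer.get_image('side');save(side,'side1.png');S=cloud(side,T_of(side))
for n,c in dict(red=(648.7,-144),blue=(618.5,151),yellow=(428.5,28),white=(455.7,-231.8)).items():
    print(n,*[(circ(X,48,58,19,c,60)) for X in (P,Q,S)])
print('loupe',circ(P,26,34,12,(689,18),40))
cv2.imwrite('pics/top1c.png',cv2.resize(top['pixels'][60:260,120:440,::-1],(800,500)))
```

```text
[ 445.45971177 -291.7778809   177.63005469]
red (array([ 650.8, -141.3]), 118, np.float64(0.71), np.float64(53.1)) None (array([ 651.2, -140.2]), 82, np.float64(1.06), np.float64(51.9))
blue (array([617.6, 151.3]), 125, np.float64(0.55), np.float64(52.6)) None (array([619.9, 153.5]), 131, np.float64(0.62), np.float64(52.2))
yellow (array([428.1,  27.7]), 129, np.float64(0.75), np.float64(52.8)) None (array([429.9,  30.8]), 150, np.float64(0.6), np.float64(52.1))
white (array([ 454. , -231.4]), 131, np.float64(0.52), np.float64(52.7)) (array([ 454.3, -231.5]), 1159, np.float64(0.27), np.float64(53.9)) (array([ 455.4, -229.4]), 99, np.float64(0.65), np.float64(52.0))
loupe (array([691.1,  18.5]), 46, np.float64(0.62), np.float64(29.7))
```

View pics/top1c.png

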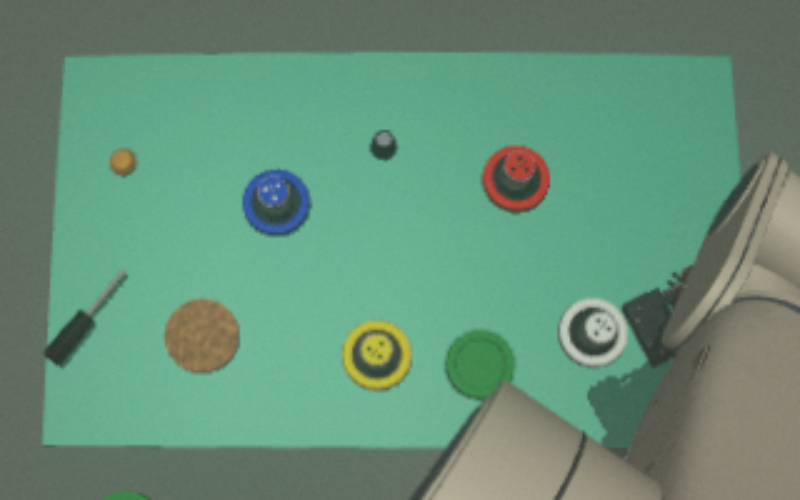

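View pics/side1.png

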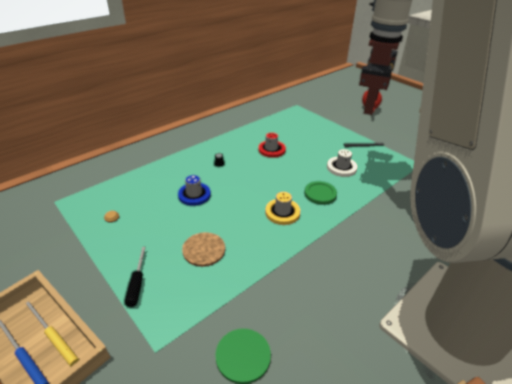

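All four dials match their rims, at the right height and within about 4 mm of centre. In the side view, red is at (271,145), blue (194,190), yellow (283,207) and white (343,162). The loupe hasn't moved and the arm is clear.

```bash
python3 -c "
from workcell import ticket
print(ticket.close_job())"
```

```text
the job is handed in; nothing more can be done
None
```

All four movements now stand upright in the stands of their own colour, within about 4 mm of centre by the last pictures, with the loupe untouched; the job is handed in at about 36 s, and the hand-in reported no verdict.

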